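# Reset the spool brake ring to the green mark

## Robot

A 6-joint arm with a two-finger parallel gripper is mounted at the origin on a cart in front of the work surface, level with it; the furniture and walls round the work are solid. World frame = base frame: x ahead of the robot, y to its left, z up, the work surface at z = 0. Lengths are in m, angles in degrees, forces in N, time in s.
With the tool pointing down it reaches from about 0.25 to 0.725 m from the base axis. Payload 9.7 kg.
Tool frame: the origin (TCP) lies midway between the tips of the shut fingers; the grasp point (between the pads) lies bot.hold_point_z behind it (bot.hold_point_z is the distance from the TCP to the grasp point, in m); z points along the fingers, y is the line along which they close (so a half turn about z gives the same grasp; the last joint's range is limited). The gripper opens to 85 mm and grips with 20 to 120 N. Pads are 22 mm wide; open, the fingers measure 114 mm over their backs; the gripper's body (76 mm by 85 mm) begins 54 mm behind the grasp point. The pads swing forward as they close: fully open they stand 13 mm farther back than shut.
Start: joints at [-66.349, 4.979, 10.078, 95.1, 0, 90], TCP at [0.221, -0.504, 0.231] pointing down, gripper open.
Joint ranges: [-179.16, 179.16], [-48.56, 103.87], [-65.8, 70.77], [-126.05, 130.52], [-82.76, 87.17], [-180, 180]. Speed limits (degrees/s): [127.2, 127.2, 147.25, 180, 180, 180].

## Interface

Orientations are given as [roll, pitch, yaw] about the fixed x, y, z axes, in that order (R = Rz(yaw) Ry(pitch) Rx(roll)).
In Python, from workcell import bot, camera, camera_model, ticket gives the robot as it stands.
- The arm moves only by the tool send_rows, never from a script. Its argument "targets" is text: rows parted by semicolons, each of 5 numbers parted by spaces: the shift along the tool's x, y, z in mm, then the turn about the tool's z in degrees, then the closure in counts, from 0 (fully open) to 255 (shut). A call has 1 to 20 rows; each row is the pose to reach, as a shift and turn from the pose commanded when the call began, along the tool's axes at that moment; what a row does not reach only later rows make up. A row lasts 1/8 s, in which the tool goes at most 62.5 mm and 10.7 degrees, less where a joint would pass 70% of its speed; a pose out of reach is approached as far as the arm can. A call with a gripper value outside its range is refused whole. The fingers move at their own pace and stop on an object; "newtons" is the grip in N (left out, the last holds). Time passes only in rows, so rows that repeat a pose let the fingers close. It gives the time, the measured TCP pose, the force, the opening and the grip force at its end, in the units of the state.
- bot.get_obs(): the state, without advancing time (a new reading comes with each control period).
- camera(name): name is "scene" or "top" or "wrist"; returns the picture (420x560x3 uint8, blue, green, red); there is no depth.
- camera_model(name): a dict with "K" (3x3 intrinsics, pixels), "pose" (4x4, takes a point from camera to world coordinates); the wrist camera has in their place "T_tool_cam" (4x4, takes a point from camera to tool coordinates, whose origin is the TCP and whose axes are the flange's). Camera axes: x right, y down, z forward; pixel columns grow to the right and rows downward; lengths in m; the calibration is good to about 2 mm. A picture is of the moment at which its call begins: read the wrist's pose just before it. camera_model takes no time and is no camera call.
- ticket.job_done(): hands the job in; it is judged then, once.
The state is a dict: "time": time; "q": joint angles; "qd": joint speeds; "joint_efforts": joint torques, N m; "ee_pos": TCP position; "tcp_rot": TCP orientation; "wrist_force": force on the tool from outside, world axes, zero at the start; "torque": the same for the moment, N m; "opening": finger opening in m; "grasp_force": force on a finger pad.
Only numpy, scipy, OpenCV 4.12 (cv2) and the standard library are available. Lean on these libraries where they do the work, as an engineer would, in place of code of your own. Each camera call takes 0.05 s, during which the arm holds its last target. There are 200 camera calls.

## Task

Reset the wire-spool brake on the bench: with the fingertips or the outside of the fingers, lightly push the upright black pin of its lever back round the scale until the brass pointer stands on the red mark, let it stand there a moment, then push it round the other way until the pointer stands on the green mark, and move the hand clear. Only push, do not grip or lift anything; leave the green spool standing undisturbed on the hub, and leave the other things on the bench where they are.

Things in the scene. Friction and masses are not known exactly. Their poses are not given: they have to be found in the camera images.
- brake: Spool brake, fixed to the bench, place and yaw vary: aluminium plate 8 mm thick, disc of radius 70 mm with a fan-shaped scale sector (radius 126 mm) on its -x side, towards the robot. Origin: on the ring's axis at bench level, z up. A fixed hub (radius 30, top at 24 mm) carries the spool; round it turns a dark ring (radius 50, top at 19 mm) with one radial brass lever, top at 19 mm.
- brake_ring (a joint): Angle of ring and lever, rad, 0 to 2.2 (end stops). The lever's direction in the brake's frame is pi - 1.1 + value, from +x towards +y: at 0 it points near left as the robot sees it, and it grows counter-clockwise from above, to the near right. Stays where it is left; friction 0.12 N m (1.5 N at the pin). The red mark is at 0.15. Start 0.55 to 1.9.
- green_tab (a joint): Angle of the green mark, same zero and sense as brake_ring: the pointer stands on the mark's middle when both values are equal. Between 0.85 and 2.0, differs from run to run; nothing touches or moves it.
- lever_pin (a point): Centre of the top of the lever's upright black pin, the part to push: diameter 16 mm, from 18 to 62 mm above the bench, its axis 85 mm from the axis of the ring. Tall coil winders stand to the left (y over 0.3) and right (y under -0.15) of the brake: come in from the front, over the bench edge, or high above.
- pointer (a point): Tip of the thin brass pointer at the lever's end, over the white scale (black ticks every 0.1 rad): 106 mm from the ring's axis, 12 mm above the bench.
- red_mark (a point): Where the pointer tip comes to be when it stands on the middle of the red mark (the red patch is 12 mm wide along the scale).
- green_mark (a point): Where the pointer tip comes to be when it stands on the middle of the green mark (a green tab clipped over the scale's rim, 12 mm wide along the scale).
- spool: Green wire spool with copper wire, loose, standing upright in the middle of the hub: 46 x 54 x 34 mm, origin at its underside (z = 24 mm above the bench), top at 58 mm.
- coil_white: Bystander: small white wire bobbin, 39 mm diameter, 14 mm high, on the bench beside the brake; origin at its underside.
- coil_black: Bystander: small black wire bobbin, 39 mm diameter, 18 mm high, on the bench beside the brake; origin at its underside.
- eraser: Bystander: blue and white eraser, 19 x 43 x 13 mm, on the bench before the brake; origin at its underside.
- cutters: Bystander: side cutters with orange handles, 60 x 136 x 11 mm, behind the brake; origin at their underside.
- caliper: Bystander: caliper, 72 x 200 x 16 mm, left behind the brake; origin at its underside.
Things that resemble listed ones, but are neither listed nor needed, are in the scene too. Several things have the shape of the spool; the one meant has the colours described above.

How it is judged (in metres and radians):
On the way, in this order (a step that is already met when the one before it is completed fails the run):
1. the pointer stands on the red mark (horizontal distance between pointer and red_mark below 0.006 m and velocity of joint brake_ring between -0.05 and 0.05 rad/s), for 0.2 s.
2. the pointer stands on the green mark (horizontal distance between pointer and green_mark below 0.006 m), for 0.2 s.
At the end, for the whole second after the job is handed in: The pointer rests on the green mark (its tip within 6 mm of the mark's middle), after it had rested on the red mark (within 6 mm, for 0.2 s); the spool stands upright on the hub within 10 mm of where it was, and the other things lie within 20 mm of where they were (horizontal distance between pointer and green_mark below 0.006 m and velocity of joint brake_ring between -0.03 and 0.03 rad/s and distance of spool from where it was at the start of the episode below 0.01 m and angle between spool's own z axis and vertical below 0.1 rad and distance of each of coil_white, coil_black, eraser, cutters, caliper from where it was at the start of the episode below 0.02 m); the robot touches nothing.
It fails at once if the lever or brake is gripped or forced: finger force on the brake over 15 N (contact force between the fingers and brake above 15 N).
It fails at once if the spool is lifted, tipped or shoved on its hub (distance of spool from where it was at the start of the episode above 0.01 m or angle between spool's own z axis and vertical above 0.2 rad).
It fails at once if a bystander is moved or lifted (distance of any of coil_white, coil_black, eraser, cutters, caliper from where it was at the start of the episode above 0.02 m).
It also fails if it takes over 67 s, if anything falls off the work surface, if the arm or the gripper's body presses on something with over 40 N, if the wrist force passes 120 N, or if a joint passes its speed limit or range.

## Working session

There is one attempt and no reset: what is moved stays moved. The work goes in short steps, Python scripts to look and compute and a tool call to move; the robot and the scene stay as the last step left them, time stands still between calls to the robot, and variables do not carry over. Pictures are saved under pics/ and viewed, at most 10 in all, crops included, and the job is handed in when it is done.

Besides the shell and the picture viewer there is one more tool, called after "Call:" as name(argument=value, ...), one argument or row to a line, values as JSON. send_rows: Moves the arm, as the interface text tells. Its arguments: {"type":"object","properties":{"targets":{"type":"string"},"newtons":{"type":"number"}},"required":["targets"]}

```bash
mkdir -p pics; python3 - <<'E'
from workcell import bot,camera,camera_model
import cv2,numpy as np
np.set_printoptions(precision=4,suppress=True)
for n in("scene","top"):
    cv2.imwrite(f"pics/{n}0.png",camera(n)); m=camera_model(n);print(n,m["K"],m["pose"])
print(camera_model("wrist"));print(bot.get_obs(),bot.hold_point_z)
E
```

```text
scene [[448.8305   0.     277.7536]
 [  0.     448.8305 211.8797]
 [  0.       0.       1.    ]] [[ 0.7494 -0.4391  0.4956  0.122 ]
 [-0.6619 -0.4743  0.5805 -0.3858]
 [-0.0198 -0.7631 -0.646   0.6487]
 [ 0.      0.      0.      1.    ]]
top [[454.7403   0.     278.242 ]
 [  0.     454.7403 208.3315]
 [  0.       0.       1.    ]] [[ 0.0122 -0.9908  0.1346  0.4529]
 [-0.9997 -0.0095  0.0207  0.1434]
 [-0.0192 -0.1348 -0.9907  0.9337]
 [ 0.      0.      0.      1.    ]]
{'K': array([[334.036 ,   0.    , 278.7689],
       [  0.    , 334.036 , 207.1974],
       [  0.    ,   0.    ,   1.    ]]), 'T_tool_cam': array([[ 0.0003, -0.9481, -0.3179,  0.0818],
       [ 1.    ,  0.0001,  0.0006, -0.0008],
       [-0.0005, -0.3179,  0.9481, -0.1434],
       [ 0.    ,  0.    ,  0.    ,  1.    ]])}
{'time': 0.1, 'q': array([-66.3478,   5.008 ,  10.0386,  95.1001,  -0.0001,  90.0006]), 'qd': array([0.0397, 0.0386, 0.0907, 0.041 , 0.1398, 0.0331]), 'joint_efforts': array([ -0.0001, -52.1561,  46.5653,   0.0161,  -0.    ,   0.    ]), 'ee_pos': array([ 0.2206, -0.5036,  0.2306]), 'tcp_rot': array([-179.9305,    0.0001,   23.6515]), 'wrist_force': array([ 1.0874,  0.4325, -0.2522]), 'torque': array([ 0.012 , -0.0329, -0.0501]), 'grasp_force': 0.0, 'opening': 0.08557438564157092} 0.0187
```

View pics/top0.png

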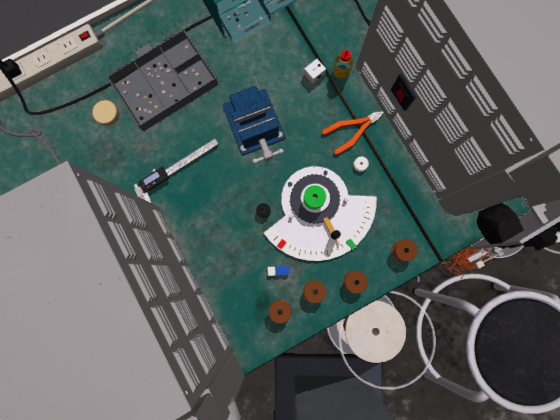

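View pics/scene0.png

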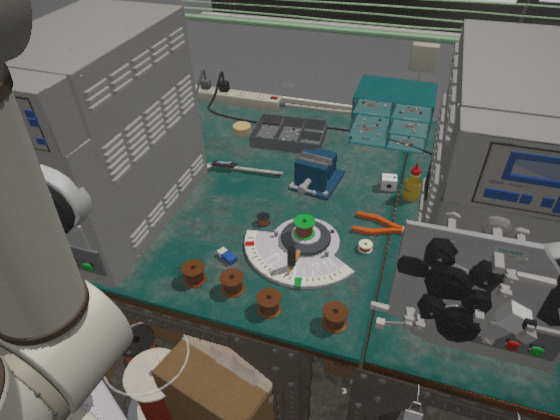

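The top view shows the brake at about (315,198) and the green spool on its hub at (315,196). The black pin is near (335,235), the red mark near (282,244) and the green tab near (351,244). The lookalikes are the brown spools at (280,312), (315,292), (356,282) and (404,250). The only green spool is the one on the hub. Next I'll take a close crop.

```bash
python3 - <<'E'
import cv2
i=cv2.imread("pics/top0.png")[155:275,250:400]
cv2.imwrite("pics/crop0.png",cv2.resize(i,None,fx=5,fy=5,interpolation=cv2.INTER_CUBIC))
E
```

```text
(no output)
```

View pics/crop0.png

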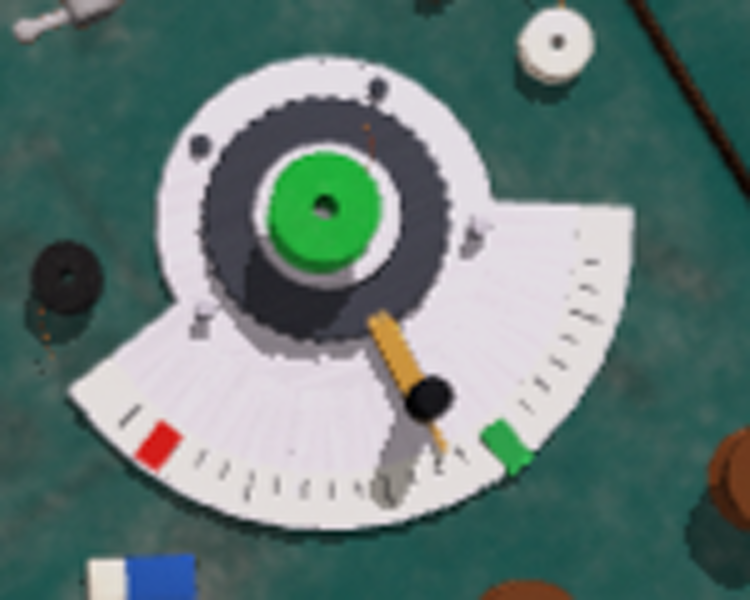

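The crop (offset 250,155, scale 5) gives ring centre (325,219), spool hole (325,206), pin top (432,396) and pointer tip (445,450). The red patch is at (159,446) and the green tab at (507,447). The hub spool is green, so it is the right one.

```bash
cat > h.py <<'E'
import numpy as np
from workcell import bot,camera,camera_model
np.set_printoptions(precision=4,suppress=True)
def ray(uv,z,K,P):
    d=P[:3,:3]@np.linalg.solve(K,[*uv,1]); o=P[:3,3]; return o+d*(z-o[2])/d[2]
def top(uv,z):
    m=camera_model("top"); return ray(uv,z,m["K"],m["pose"])
def crop(u,v,z): return top((250+u/5,155+v/5),z)
E
python3 - <<'E'
from h import *
D=np.degrees
c=crop(325,219,.019);sp=crop(325,206,.058)
print("c",c,sp)
for n,u,v,z in(("pin",432,396,.062),("tip",445,450,.012),("red",159,446,.008),("green",507,447,.009),("sec L",70,390,.008),("sec R",633,208,.008),("pinbase?",380,315,.019),("disc",325,55,.008)):
    p=crop(u,v,z);d=(p-c)[:2];print(n,p,"r",np.hypot(*d),"ang",np.arctan2(d[1],d[0])%(2*np.pi))
for n,u,v in(("b1",280,312),("b2",315,292),("b3",356,282),("b4",404,250)): print(n,top((u,v),.034))
for n,u,v in(("eraser",278,271),("white",361,164),("black",263,212)): print(n,top((u,v),.015))
E
```

```text
c [0.5974 0.088  0.019 ] [0.5964 0.0904 0.058 ]
pin [0.5224 0.0496 0.062 ] r 0.08430174144547058 ang 3.6146923680309153
tip [0.5046 0.0391 0.012 ] r 0.10493536303781557 ang 3.6265709038988065
red [0.5052 0.1546 0.008 ] r 0.11379982363170853 ang 2.5164301060286878
green [0.5063 0.0137 0.009 ] r 0.11762007728817817 ang 3.8254059857123153
sec L [0.5276 0.1912 0.008 ] r 0.12460346796618137 ang 2.1659503715285777
sec R [ 0.6049 -0.039   0.008 ] r 0.12718321693234777 ang 4.771120203583168
pinbase? [0.5584 0.0658 0.019 ] r 0.044947051725354036 ang 3.659270006913472
disc [0.6682 0.0874 0.008 ] r 0.07071735789274748 ang 6.275019573737251
b1 [0.3725 0.1563 0.034 ]
b2 [0.4116 0.0887 0.034 ]
b3 [0.4318 0.009  0.034 ]
b4 [ 0.495  -0.0856  0.034 ]
eraser [0.4511 0.1615 0.015 ]
white [ 0.6715 -0.0067  0.015 ]
black [0.5699 0.1936 0.015 ]
```

Call:
send_rows(
  targets="16 -20 -1 -3 255;33 -41 -2 -7 255;49 -61 -3 -10 255;66 -81 -4 -13 255;82 -101 -5 -16.5 255;99 -122 -6 -20 255;115 -142 -7 -23 255;132 -162 -8 -26 255;148 -183 -9 -30 255;165 -203 -10 -33 255;181 -223 -11 -36 255;197 -244 -12 -40 255;214 -264 -13 -43 255;230 -284 -14 -46 255;247 -305 -15 -50 255;263 -325 -16 -53 255;280 -345 -17 -56 255;296 -365 -18 -60 255;313 -386 -19 -63 255;329 -406 -20 -66.35 255",
  newtons=20,
)

```text
time: 2.6
ee_pos: [0.3592, 0.001, 0.2511]
tcp_rot: [-180.0, 0.0, 90.1]
wrist_force: [1.1, 0.5, 0.4]
opening: -0.0001
grasp_force: 0.0
```

Call:
send_rows(
  targets="1 20 10 0 255;2 40 20 0 255;3 60 35 0 255;4 80 50 0 255;5 100 65 0 255;6 120 80 0 255;7 140 95 0 255;8 150 105 0 255;9 157 110 0 255;9 161 110 0 255;9 161 110 0 255",
)

```text
time: 3.98
ee_pos: [0.5203, 0.0091, 0.1419]
tcp_rot: [180.0, -0.0, 90.0]
wrist_force: [-0.5, 0.3, 0.7]
opening: -0.0001
grasp_force: 0.0
```

```bash
python3 - <<'E'
from h import *
import cv2
o=bot.get_obs();print(o["ee_pos"],o["tcp_rot"])
w=camera("wrist");s=camera("scene")
cv2.imwrite("pics/c1.png",np.hstack([cv2.resize(w,(560,420)),s[200:300,220:380].repeat(1,0)]) if 0 else w)
cv2.imwrite("pics/s1.png",s)
E
```

```text
[0.5203 0.0091 0.1419] [179.9613  -0.0003  90.0009]
```

View pics/c1.png

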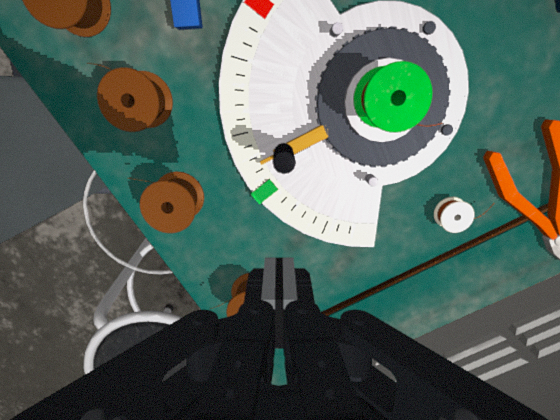

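The wrist picture shows the pointer tip at about (262,162), the green tab at (264,191), the pin near (285,158), the spool hole at (398,97) and the red patch at (259,5). The fingertips, seen at (280,262), are clear of everything.

```bash
cat >> h.py <<'E'
def wr(uv,z,ee,yaw=90):
    from scipy.spatial.transform import Rotation as R
    m=camera_model("wrist");T=np.eye(4);T[:3,:3]=R.from_euler("xyz",[180,0,yaw],degrees=True).as_matrix();T[:3,3]=ee
    return ray(uv,z,m["K"],T@m["T_tool_cam"])
E
python3 - <<'E'
from h import *
ee=[.5203,.0091,.1419];c=np.array([.597,.089])
for n,u,v,z in(("spool",398,97,.058),("pin",284,160,.062),("tip",262,162,.012),("red",259,5,.008),("green",264,191,.009),("finger",280,262,.142)):
    p=wr((u,v),z,ee);d=p[:2]-c;print(n,p,np.hypot(*d),np.arctan2(d[1],d[0])%6.2832)
E
```

```text
spool [0.597  0.0904 0.058 ] 0.0014476856066357616 1.5430981522759744
pin [0.5235 0.0502 0.062 ] 0.08309384290136372 3.627740228550517
tip [0.5062 0.0392 0.012 ] 0.10356371205463809 3.6429883713209
red [0.5056 0.1537 0.008 ] 0.11199029055206146 2.525352235957581
green [0.5074 0.0135 0.009 ] 0.1171850101794386 3.8413678508123055
finger [0.5206 0.0159 0.142 ] 0.10577278231058686 3.9052131197545332
```

Call:
send_rows(
  targets="0 0 20 0 255;0 0 40 0 255;0 0 60 0 255;0 0 80 0 255;0 0 95 0 255;0 0 104 0 255;0 0 107 0 255;4 0 107 0 255;8 0 107 0 255;12 0 107 0 255;15 0 107 0 255;17 0 107 0 255;19 0 107 0 255;21 0 107 0 255;23 -1 107 0 255;25 -2 107 0 255;28 -3 107 0 255;31 -4 107 0 255;31 -4 107 0 255",
)

```text
time: 6.45
ee_pos: [0.5163, 0.0405, 0.0344]
tcp_rot: [180.0, -0.0, 90.0]
wrist_force: [-1.4, -0.1, 1.0]
opening: 0.0004
grasp_force: 0.1
```

```bash
python3 - <<'E'
from h import *
import cv2
s=camera("scene")[205:305,220:370];w=camera("wrist")[0:300,150:500]
cv2.imwrite("pics/c2.png",np.hstack([cv2.resize(s,(450,300),interpolation=cv2.INTER_CUBIC),w]))
E
```

```text
(no output)
```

View pics/c2.png

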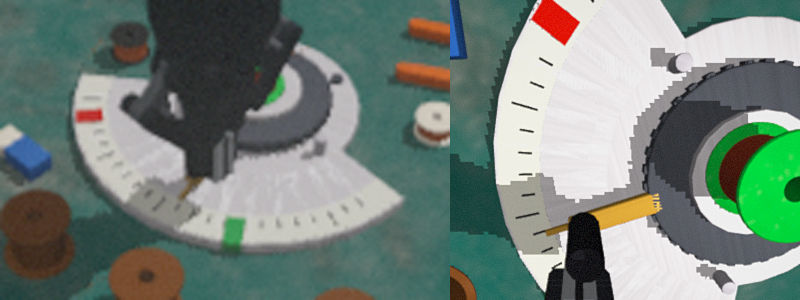

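The left half shows the finger against the pin and the red mark free. The right half shows the pointer tip at about (548,232), with the scale and red patch in view. The lever is moving with light force, so I'll keep pushing.

Call:
send_rows(
  targets="3 -1 0 0 255;7 -1 0 0 255;12 -2 0 0 255;17 -3 0 0 255;22 -4 0 0 255;27 -4 0 0 255;32 -4 0 0 255;37 -4 0 0 255;42 -3 0 0 255;47 -2 0 0 255;52 -1 0 0 255;57 0 0 0 255;61 2 0 0 255;64 3 0 0 255;66 4 0 0 255;67 4 0 0 255;67 4 0 0 255",
)

```text
time: 8.68
ee_pos: [0.5203, 0.1071, 0.0344]
tcp_rot: [180.0, -0.0, 90.0]
wrist_force: [0.2, -2.6, -0.0]
opening: 0.0002
grasp_force: 0.5
```

```bash
python3 - <<'E'
from h import *
import cv2
o=bot.get_obs();print(o["ee_pos"],o["wrist_force"])
w=camera("wrist");cv2.imwrite("pics/w3.png",w)
cv2.imwrite("pics/c3.png",cv2.resize(w[60:260,130:390],None,fx=3,fy=3,interpolation=cv2.INTER_CUBIC))
E
```

```text
[0.5203 0.1071 0.0344] [ 0.2008 -2.5526 -0.0473]
```

View pics/c3.png

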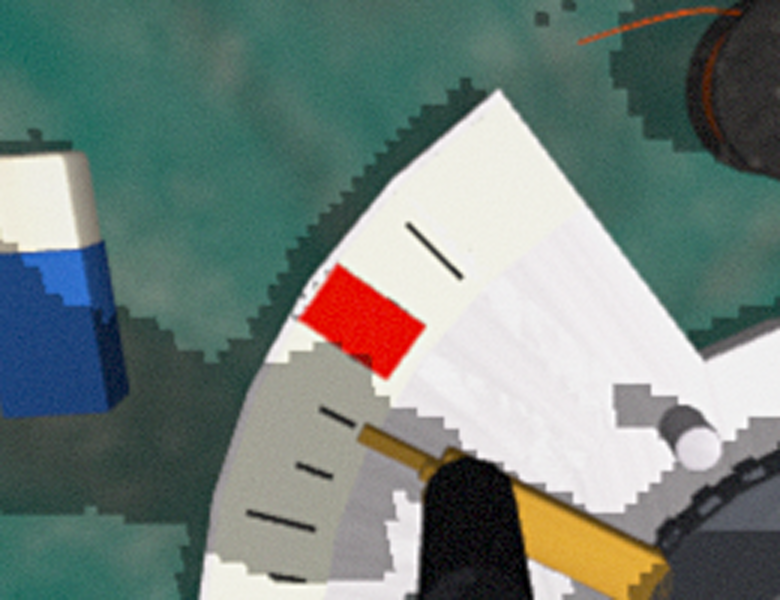

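The pointer tip is at crop (361,433), just below the 0.3 tick. The red patch is centred at (363,322), so roughly 0.15 to 0.17 rad remain.

```bash
python3 - <<'E'
from h import *
ee=[.5203,.1071,.0344];c=np.array([.597,.0895])
for n,u,v,z in(("tip",361,433,.012),("red",363,322,.008),("t0",437,251,.008),("t.3",337,416,.008),("t.5",282,521,.008)):
    p=wr((130+u/3,60+v/3),z,ee);d=p[:2]-c;a=np.arctan2(d[1],d[0]);print(n,p,np.hypot(*d),a,c+.085*np.array([np.cos(a),np.sin(a)]))
E
```

```text
tip [0.5052 0.1356 0.012 ] 0.102736671963141 2.676797453006264 [0.521  0.1276]
red [0.5057 0.1543 0.008 ] 0.11197194632805525 2.524385517321795 [0.5277 0.1387]
t0 [0.5184 0.1664 0.008 ] 0.10994019628047685 2.3668950474998525 [0.5363 0.149 ]
t.3 [0.5006 0.1374 0.008 ] 0.10761593999418743 2.680176083270317 [0.5209 0.1273]
t.5 [0.4898 0.1172 0.008 ] 0.11068767064633556 2.8881866602565407 [0.5147 0.1108]
```

Call:
send_rows(
  targets="2 1 0 0 255;4 2 0 0 255;6 3 0 0 255;8 4 0 0 255;9.5 5 0 0 255;10.5 6 0 0 255;11 6 0 0 255;11 6 0 0 255;11 6 0 0 255;11 6 0 0 255",
)

```text
time: 9.98
ee_pos: [0.5262, 0.1181, 0.0343]
tcp_rot: [180.0, -0.0, 90.0]
wrist_force: [0.8, -0.8, -0.2]
opening: -0.0005
grasp_force: 0.7
```

```bash
python3 - <<'E'
from h import *
import cv2
o=bot.get_obs();print(o["ee_pos"],o["wrist_force"])
w=camera("wrist");cv2.imwrite("pics/w4.png",w)
cv2.imwrite("pics/c4.png",cv2.resize(w[60:260,130:390],None,fx=3,fy=3,interpolation=cv2.INTER_CUBIC))
E
```

```text
[0.5262 0.1181 0.0343] [ 0.8244 -0.7899 -0.1868]
```

View pics/c4.png

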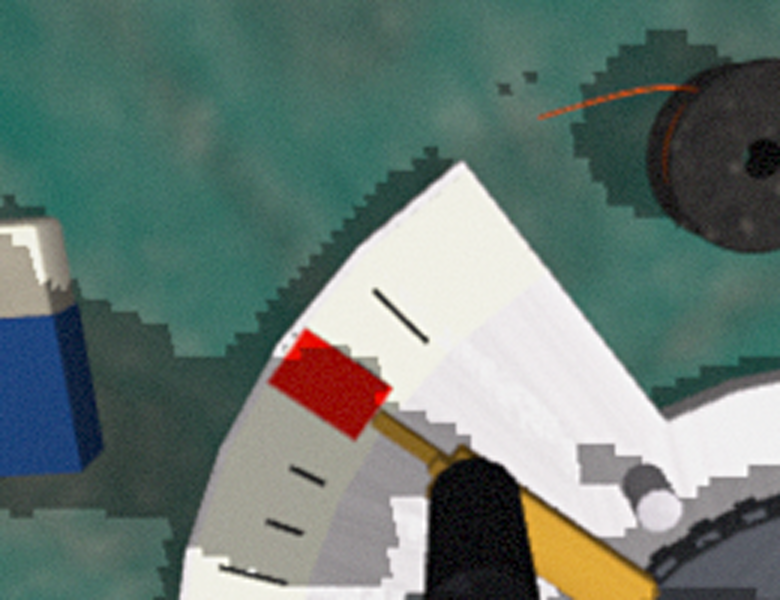

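The pointer tip at (376,417) sits at the middle of the red patch's inner edge, which runs (392,389) to (356,440), and it is at rest there. I'll back off, go over the pin and come down on its other side.

Call:
send_rows(
  targets="0 0 0 0 255;-2 0 0 0 255;-6 0 0 0 255;-8 0 0 0 255;-8 0 -20 0 255;-8 0 -45 0 255;-8 0 -66 0 255;0 0 -70 0 255;15 1 -70 0 255;32 3 -70 0 255;46 4 -70 0 255;50 4 -70 0 255;50 4 -65 0 255;50 4 -45 0 255;50 4 -25 0 255;50 4 -8 0 255;50 4 0 0 255;50 4 0 0 255",
)

```text
time: 12.28
ee_pos: [0.5299, 0.1679, 0.0339]
tcp_rot: [-180.0, 0.0, 90.0]
wrist_force: [0.5, 0.8, -0.2]
opening: -0.0
grasp_force: 0.0
```

```bash
python3 - <<'E'
from h import *
import cv2
o=bot.get_obs();print(o["ee_pos"],o["wrist_force"])
s=camera("scene")[205:305,220:370];w=camera("wrist")[0:300,150:500]
cv2.imwrite("pics/c5.png",np.hstack([cv2.resize(s,(450,300),interpolation=cv2.INTER_CUBIC),w]))
E
```

```text
[0.5299 0.1679 0.0339] [ 0.4613  0.8154 -0.186 ]
```

View pics/c5.png

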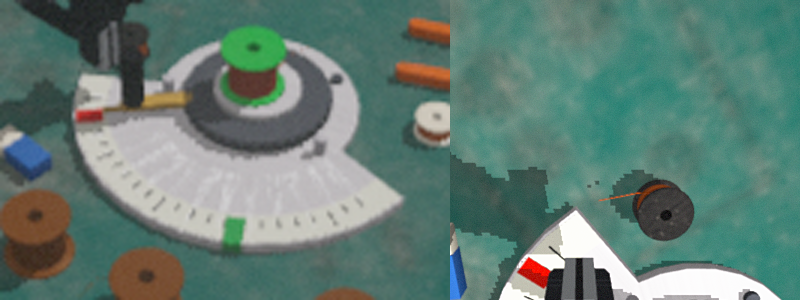

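The pointer still stands on red, now seen at (100,113), and the finger is on the far side of the pin. The spool is undisturbed. Now I'll push it the other way and stop short of green to look.

Call:
send_rows(
  targets="-3 0 0 0 255;-6 -1 0 0 255;-8 -1 0 0 255;-10 -2 0 0 255;-13 -4 0 0 255;-17 -7 0 0 255;-23 -9 0 0 255;-29 -12 0 0 255;-35 -14 0 0 255;-41 -15 0 0 255;-48 -17 0 0 255;-55 -18 0 0 255;-62 -18 0 0 255;-69 -17 0 0 255;-76 -16 0 0 255;-82 -14 0 0 255;-88 -12 0 0 255;-92 -10 0 0 255;-94 -9 0 0 255;-94 -9 0 0 255",
)

```text
time: 14.88
ee_pos: [0.5213, 0.0739, 0.0343]
tcp_rot: [180.0, 0.0, 90.0]
wrist_force: [0.6, -0.2, 1.4]
opening: -0.0003
grasp_force: 0.0
```

```bash
python3 - <<'E'
from h import *
import cv2
o=bot.get_obs();print(o["ee_pos"],o["wrist_force"])
s=camera("scene")[240:300,270:340];w=camera("top")[195:270,310:380]
f=lambda a:cv2.resize(a,(400,400*a.shape[0]//a.shape[1]),interpolation=cv2.INTER_CUBIC)[:340]
cv2.imwrite("pics/c6.png",np.hstack([f(s),f(w)]))
E
```

```text
[0.5213 0.0739 0.0343] [ 0.6397 -0.2042  1.3811]
```

View pics/c6.png

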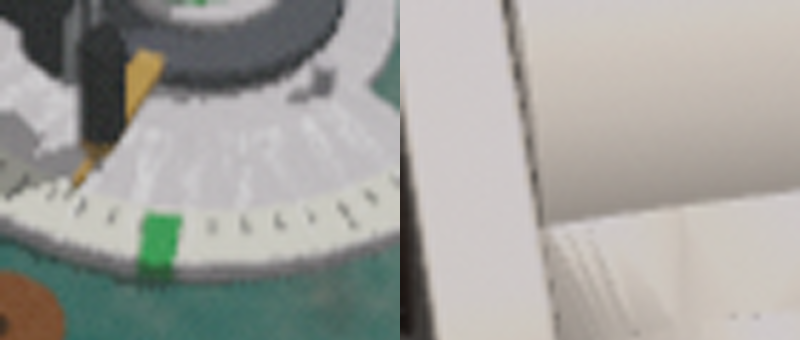

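The scene crop (scale 5.71, offset 270,240) shows the pointer tip at about (76,185) and the green tab centred at (160,237). The top camera's view is blocked by the arm.

```bash
python3 - <<'E'
from h import *
m=camera_model("scene");c=np.array([.597,.0895])
for n,u,v,z in(("tip",76,185,.012),("green",160,237,.0095),("greenin",164,213,.0095)):
    p=ray((270+u/5.714,240+v/5.714),z,m["K"],m["pose"]);d=p[:2]-c;a=np.arctan2(d[1],d[0])%6.2832;print(n,p,np.hypot(*d),a,c+.085*np.array([np.cos(a),np.sin(a)]))
E
```

```text
tip [0.5008 0.0464 0.012 ] 0.10541367038469915 3.563132851652633 [0.5194 0.0547]
green [0.5074 0.0128 0.0095] 0.11799003100927505 3.8494435566348275 [0.5324 0.0342]
greenin [0.5154 0.0194 0.0095] 0.10756521615673581 3.8515027550283882 [0.5325 0.0341]
```

Call:
send_rows(
  targets="-3 1 0 0 255;-6 3 0 0 255;-9 5 0 0 255;-12 7 0 0 255;-15 9 0 0 255;-17 10 0 0 255;-18.5 11 0 0 255;-19 11 0 0 255;-19 11 0 0 255;-19 11 0 0 255;-19 11 0 0 255",
)

```text
time: 16.35
ee_pos: [0.5322, 0.0551, 0.0344]
tcp_rot: [180.0, 0.0, 90.0]
wrist_force: [1.0, 0.7, -0.1]
opening: 0.0006
grasp_force: 0.9
```

```bash
python3 - <<'E'
from h import *
import cv2
o=bot.get_obs();print(o["ee_pos"],o["wrist_force"])
s=camera("scene")[240:300,270:340]
cv2.imwrite("pics/c7.png",cv2.resize(s,(700,600),interpolation=cv2.INTER_CUBIC))
E
```

```text
[0.5322 0.0551 0.0344] [ 0.9919  0.7456 -0.1281]
```

View pics/c7.png

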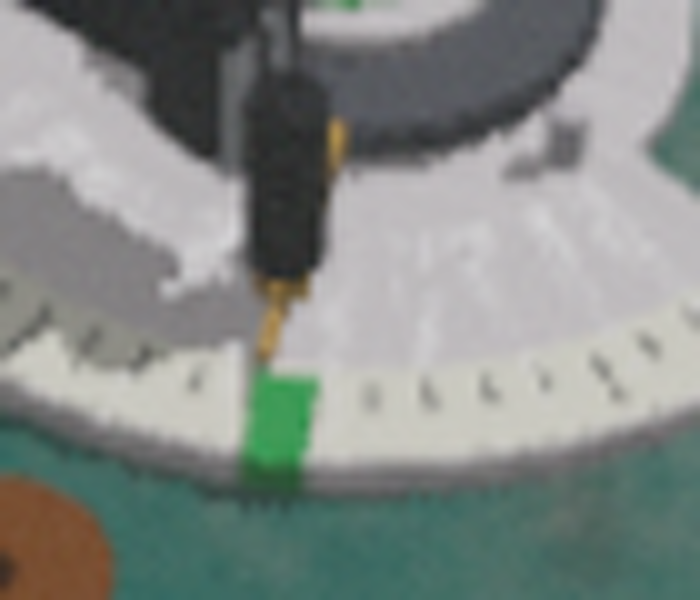

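The tip is at (263,358) and the green tab's inner edge runs (257,373) to (318,378), with its middle near (281,424). The pointer is still short of the mark.

```bash
python3 - <<'E'
from h import *
m=camera_model("scene");c=np.array([.597,.0895])
for n,u,v,z in(("tip",263,358,.012),("green",281,424,.0095),("greenin",287,376,.0095),("cornerL",257,373,.0095),("cornerR",318,378,.0095)):
    p=ray((270+u/10,240+v/10),z,m["K"],m["pose"]);d=p[:2]-c;a=np.arctan2(d[1],d[0])%6.2832;print(n,p,np.hypot(*d),a,c+.085*np.array([np.cos(a),np.sin(a)]))
E
```

```text
tip [0.5131 0.0235 0.012 ] 0.10676236083656775 3.8079671139535294 [0.5302 0.037 ]
green [0.5059 0.011  0.0095] 0.12019839339607846 3.8529114800453934 [0.5326 0.034 ]
greenin [0.5149 0.0188 0.0095] 0.10836241391792487 3.852229614658577 [0.5326 0.0341]
cornerL [0.5112 0.0232 0.0095] 0.10844046106985962 3.7999478945276595 [0.5298 0.0375]
cornerR [0.5188 0.0145 0.0095] 0.10832030376349217 3.905981735486791 [0.5356 0.0307]
```

Call:
send_rows(
  targets="-1 1 0 0 255;-2 2 0 0 255;-3 2 0 0 255;-3 2 0 0 255;-3 2 0 0 255;-3 2 0 0 255",
)

```text
time: 17.15
ee_pos: [0.5342, 0.0521, 0.0343]
tcp_rot: [180.0, -0.0, 90.0]
wrist_force: [0.9, 2.3, -0.6]
opening: -0.0002
grasp_force: 1.1
```

```bash
python3 - <<'E'
from h import *
import cv2
o=bot.get_obs();print(o["ee_pos"],o["wrist_force"])
s=camera("scene")[240:300,270:340]
cv2.imwrite("pics/c8.png",cv2.resize(s,(700,600),interpolation=cv2.INTER_CUBIC))
E
```

```text
[0.5342 0.0521 0.0343] [ 0.923   2.3247 -0.6423]
```

View pics/c8.png

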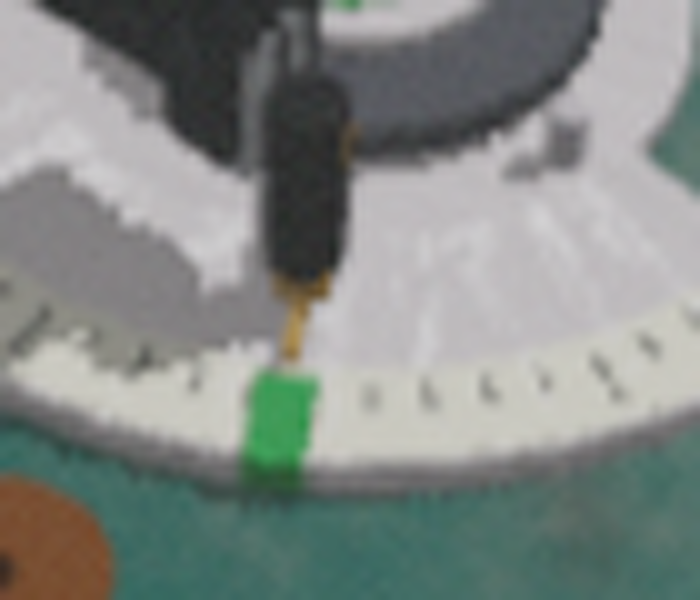

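The tip at (289,360) now points at the middle of the green tab (inner-edge middle about 288,376). I'll back off and lift clear.

Call:
send_rows(
  targets="0 0 0 0 255;0 0 0 0 255;2 -1 0 0 255;6 -2 0 0 255;10 -3 0 0 255;10 -3 -15 0 255;10 -3 -40 0 255;10 -3 -70 0 255;10 -3 -100 0 255;10 -25 -130 0 255;10 -55 -150 0 255;10 -90 -170 0 255;10 -125 -180 0 255;10 -150 -185 0 255;10 -160 -185 0 255;10 -160 -185 0 255;10 -160 -185 0 255",
)

```text
time: 19.32
ee_pos: [0.3747, 0.0621, 0.2191]
tcp_rot: [-180.0, 0.0, 90.0]
wrist_force: [0.1, 0.3, -0.3]
opening: 0.0
grasp_force: 0.0
```

```bash
python3 - <<'E'
from h import *
import cv2
a=cv2.imread("pics/c8.png");s=cv2.resize(camera("scene")[240:300,270:340],(700,600),interpolation=cv2.INTER_CUBIC)
def tip(i):
    h=cv2.cvtColor(i,cv2.COLOR_BGR2HSV)[270:375,240:340];m=cv2.inRange(h,(10,110,80),(28,255,255));y,x=np.nonzero(m);k=y>y.max()-40
    return x[k].mean()+240,y.max()+270
print(tip(a),tip(s),bot.get_obs()["ee_pos"],bot.get_obs()["wrist_force"])
E
```

```text
(np.float64(293.1729106628242), np.int64(355)) (np.float64(293.00583090379007), np.int64(356)) [0.3747 0.0621 0.2189] [-0.2454  0.7277  0.2592]
```

The pointer did not move when the hand withdrew, so I'll hand the job in.

```bash
python3 -c "
from workcell import ticket
print(ticket.job_done())"
```

```text
the job is handed in; nothing more can be done
None
```

The brake lever was pushed to the red mark, stood there, then was pushed back to the middle of the green mark; the hand is clear and the job is handed in with no verdict returned, though I viewed 11 pictures, one over the limit of 10.

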